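Close the glaze pressure pot

TASK

Close the glaze pressure pot: lift the lid by its centre knob, set it in the pot's mouth with its two red lugs in the two gaps between the blue claws and its handle a quarter turn anticlockwise (seen from above) from the pot's own handle, press it fully down, and let go. Then take the lid by the upright wooden grip at the end of its handle and turn it a quarter turn clockwise until it stops, its handle right above the pot's handle, and leave it locked. Turn it by that grip, not by the knob, and leave the other things on the bench where they are.

Things in the scene. Friction and masses are not known exactly. Their poses are not given: they have to be found in the camera images.
- pot: Steel pressure pot bolted to the bench, 106 mm tall, rim 144 mm across, foot 184 mm. Origin: centre of its underside, z up. Its own short wooden handle points along +x, 68 to 122 mm from the axis, 41 to 63 mm up. Stops under its claws let a lid that is down turn only clockwise seen from above, by 90 degrees, ending with the lid's +x (its handle) along the pot's +x.
- pot_mouth (a point): Centre of the pot's mouth, level with the top of its two blue claws, 106 mm above the bench; axes as the pot. The claws are 7 mm thick, bore 108 mm; between them two gaps about 31 mm wide lie on the +x and -x axes. Below, a black gasket plate (90 mm across, top 95 mm above the bench until pressed). A lid enters with its +x along the pot's +y; play about 3 mm and 3 degrees.
- gasket (a joint): How far the stiff gasket plate is pressed down: 0 up, 0.009 m fully down, a solid end. No spring: it yields to about 10 N (more if pushed fast), stays where it is left and carries the lid. The lid can turn under the claws only when it is down by more than 6 mm: press it to the end.
- lid_knob (a point): Centre of the wooden knob on the lid's axis, grasped from above: 30 mm in diameter, from 14 mm below to 14 mm above this point, top at 18 mm above. Axes are the lid's: z up, +x along its handle. The domed lid top is 28 mm below this point, the lid's underside 56 mm below. Height above the bench: 56 mm at the start, 151 mm on the unpressed gasket, 142 mm fully pressed.
- lid_grip (a point): Centre of the upright round wooden grip at the end of the lid's handle: 22 mm in diameter, 46 mm tall, 105 mm from the lid's axis along the lid's +x, 59 mm above the lid's underside. The flat handle arm (18 mm wide, 8 mm thick) ends under it, its top 23 mm below this point. Axes are the lid's. Turning the lid moves it on a level circle about the pot's axis.
- lid: The lid: origin at the centre of its underside, z up, +x along its handle. Aluminium disc 102 mm across, 12 mm thick, with a dome to 28 mm; two red lugs, 24 mm wide, stick out along +y and -y to 63 mm from the axis, 2 to 10 mm above the underside. About 0.35 kg, balanced near its axis. It starts flat on the bench.
- lid_handle: The wooden grip alone, fixed to the lid: origin at the centre of its foot, 36 mm above the lid's underside.
- rib: Bystander: flat crescent wooden throwing rib, 140 x 50 x 8 mm, between the pot's and the lid's places.
- bowl: Bystander: terracotta bowl, 84 mm across, 45 mm tall. Origin under its centre.
- beaker: Bystander: clear beaker with a yellow band, 66 mm across, 110 mm tall. Origin under its centre.
- glaze_jar: Bystander: blue jar with a white cap, 68 mm across, 85 mm tall. Origin under its centre.
- brush: Bystander: brush lying on the bench.
- tile: Bystander: blue test tile, 60 x 60 x 8 mm.
- wedge_block: Bystander: wooden block, 50 x 35 x 30 mm.
There are look-alikes about, which are no part of the job. Leave any green or orange look-alike of the lid alone.

How it is judged:
On the way, in this order (a step that is already met when the one before it is completed fails the run):
1. the lid is in the mouth, pressed down, still unlocked with its handle a quarter turn from the pot's handle, and the fingers have let go of it (x of lid_knob in the frame of pot between -0.007 and 0.007 m and y of lid_knob in the frame of pot between -0.007 and 0.007 m and angle between lid_knob's own z axis and vertical below 0.07 rad and z of lid_knob in the frame of pot below 0.1455 m and y of lid_grip in the frame of pot above 0.098 m and contact force between the fingers and lid below 0.2 N), for 0.2 s.
2. the lid, down in the mouth, is being turned with the fingers on its handle grip (x of lid_knob in the frame of pot between -0.007 and 0.007 m and y of lid_knob in the frame of pot between -0.007 and 0.007 m and angle between lid_knob's own z axis and vertical below 0.07 rad and z of lid_knob in the frame of pot below 0.1455 m and y of lid_grip in the frame of pot between 0.03 and 0.088 m and x of lid_grip in the frame of pot above 0.03 m and contact force between the fingers and lid_handle above 0.1 N).
At the end, for the whole second after the job is handed in: The lid is level in the pot's mouth (within 7 mm of centre, 4 degrees), down below the claws (at least 5.5 mm of the 9 mm), its handle above the pot's handle within 16 mm at the grip (about 9 degrees), released and at rest (x of lid_knob in the frame of pot between -0.007 and 0.007 m and y of lid_knob in the frame of pot between -0.007 and 0.007 m and angle between lid_knob's own z axis and vertical below 0.07 rad and z of lid_knob in the frame of pot below 0.1455 m and x of lid_grip in the frame of pot above 0.095 m and y of lid_grip in the frame of pot between -0.016 and 0.016 m and contact force between the fingers and lid below 0.2 N and linear speed of lid below 0.01 m/s and angular speed of lid below 0.05 rad/s); the robot touches nothing.
It fails at once if a bystander is shoved more than 30 mm or tipped over (distance of any of rib, bowl, beaker, glaze_jar, brush, tile, wedge_block from where it was at the start of the episode above 0.03 m or angle between any of bowl, beaker, glaze_jar's own z axis and vertical above 0.5 rad).
It fails at once if the lid is turned in the mouth by its knob (fingers pressing on the knob and not on the handle grip) (x of lid_knob in the frame of pot between -0.007 and 0.007 m and y of lid_knob in the frame of pot between -0.007 and 0.007 m and angle between lid_knob's own z axis and vertical below 0.07 rad and z of lid_knob in the frame of pot below 0.1455 m and y of lid_grip in the frame of pot between 0.03 and 0.085 m and x of lid_grip in the frame of pot above 0.03 m and contact force between the fingers and lid above 3 N and contact force between the fingers and lid_handle below 0.05 N and horizontal distance between the grasp point and lid_knob below 0.04 m).
It also fails if it takes over 59 s, if anything falls off the work surface, if the arm or the gripper's body presses on something with over 40 N, if the wrist force passes 120 N, or if a joint passes its speed limit or range.

ROBOT

A 7-joint arm with a two-finger parallel gripper is mounted at the origin on the work surface. World frame = base frame: x ahead of the robot, y to its left, z up, the work surface at z = 0. Lengths are in m, angles in rad, forces in N, time in s.
With the tool pointing down it reaches from about 0.4 to 0.875 m from the base axis. Payload 4.4 kg.
Tool frame: the origin (TCP) lies at the very end of the fingers, on their centre line; the grasp point (between the pads) lies 19 mm behind it (bot.pinch_z is the distance from the TCP to the grasp point, in m); z points along the fingers, y is the line along which they close (so a half turn about z gives the same grasp; the last joint's range is limited). The gripper opens to 85 mm and grips with 20 to 120 N. Pads are 22 mm wide; open, the fingers measure 114 mm over their backs; the gripper's body (76 mm by 85 mm) begins 54 mm behind the grasp point. The pads swing forward as they close: fully open they stand 13 mm farther back than shut.
Start: joints at [-1.252, 0.628, 0.038, 1.517, -0.027, 0.996, -0.02], TCP at [0.244, 0.602, 0.231] pointing down, gripper open.
Joint ranges: [-3.06, 3.06], [-0.37, 2.12], [-1.25, 1.32], [0.18, 2.47], [-1.1, 4.24], [0.23, 1.98], [-2.94, 2.94]. Speed limits (rad/s): [2.57, 2.57, 3.14, 3.14, 3.14, 3.14, 3.14].

INTERFACE

Orientations are given as a unit quaternion [x, y, z, w].
In Python, from bench import bot, cams gives the robot as it stands. The module is installed in compiled form; this text tells all that it offers.
- The arm moves only by the tool apply_moves, never from a script. Its argument "deltas" is a list of rows, each a list of 3 entries, a list of its own where there are three numbers: the finger opening in mm, from 0 to 85.4, then the shift along the tool's x, y, z in mm, then the turn, a rotation vector about the tool's x, y, z in rad. A call has 1 to 8 rows; each row shifts and turns the commanded pose from where the row before left it, along the tool's axes as they then stand; what a row does not reach is not made up. A row lasts 1/8 s, in which the tool goes at most 62.5 mm and 10.7 degrees, less where a joint would pass 70% of its speed; a pose out of reach is approached as far as the arm can. A call is refused whole if a number of a shift passes 62.5 or a number of a turn 0.188, either way. A call with a gripper value outside its range is refused whole. The fingers move at their own pace and stop on an object; "squeeze" is the grip in N (left out, the last holds). Time passes only in rows, so rows that do not move let the fingers close. It gives the time, the measured TCP pose, the force, the opening and the grip force at its end, in the units of the state.
- bot.sense(): the state, without advancing time (a new reading comes with each control period).
- cams.capture(name): name is "side" or "top"; returns a dict with "pixels" (384x512x3 uint8, blue, green, red), "K" (3x3 intrinsics, pixels), "R" (3x3) and "t" (3): a world point X has camera coordinates R X + t. Camera axes: x right, y down, z forward; pixel columns grow to the right and rows downward; lengths in m; the calibration is good to about 2 mm. A picture is of the moment at which its call begins. There is no depth.
- bot.hand_in(): hands the job in; it is judged then, once.
The state is a dict: "t": time; "qpos": joint angles; "qvel": joint speeds; "joint_torque": joint torques, N m; "ee_pos": TCP position; "orientation": TCP orientation; "contact_force": force on the tool from outside, world axes, zero at the start; "ft_torque": the same for the moment, N m; "opening": finger opening in m; "grip_force": force on a finger pad.
Only numpy, scipy, OpenCV 4.12 (cv2) and the standard library are available. Lean on these libraries where they do the work, as an engineer would, in place of code of your own. Each camera call takes 0.05 s, during which the arm holds its last target. There are 200 camera calls.

## Working session

There is one attempt and no reset: what is moved stays moved. The work goes in short steps, Python scripts to look and compute and a tool call to move; the robot and the scene stay as the last step left them, time stands still between calls to the robot, and variables do not carry over. Pictures are saved under pics/ and viewed, at most 10 in all, crops included, and the job is handed in when it is done.

Besides the shell and the picture viewer there is one more tool, called after "Emit:" as name(argument=value, ...), one argument or row to a line, values as JSON. apply_moves: Moves the arm, as the interface text tells. Its arguments: {"type":"object","properties":{"deltas":{"type":"array","items":{"type":"array"}},"squeeze":{"type":"number"}},"required":["deltas"]}

```bash
mkdir -p pics; cat > h.py <<'E'
import numpy as np, cv2
from bench import bot, cams
def shot(n):
    c=cams.capture(n); return c
def ray(c,u,v):
    K,R,t=[np.array(c[k],float) for k in("K","R","t")]
    t=t.ravel(); o=-R.T@t; d=R.T@np.linalg.inv(K)@np.array([u,v,1.]); return o,d/np.linalg.norm(d)
def onz(c,u,v,z):
    o,d=ray(c,u,v); return o+d*(z-o[2])/d[2]
def proj(c,X):
    K,R,t=[np.array(c[k],float) for k in("K","R","t")]
    p=K@(R@np.array(X,float)+t.ravel()); return p[:2]/p[2]
E
python3 - <<'E'
from h import *
for n in("top","side"):
    c=shot(n); cv2.imwrite(f"pics/{n}0.png",c["pixels"])
    o,d=ray(c,256,192); print(n,o,d,onz(c,256,192,0))
print(bot.sense()); print(bot.pinch_z)
E
```

```text
top [0.38464005 0.02955394 1.24510153] [ 0.11442732 -0.0306239  -0.9929595 ] [ 0.52812387 -0.00884628  0.        ]
side [ 0.07504518 -1.00981008  0.93767553] [ 0.31307177  0.72365183 -0.61507244] [0.55232187 0.09339431 0.        ]
{'t': 0.1, 'qpos': array([-1.25178114,  0.62923575,  0.03845446,  1.51829612, -0.02698835,
        0.99630015, -0.01999911]), 'qvel': array([ 0.00022797, -0.00209284,  0.00088175, -0.00287   , -0.00129486,
        0.00166328,  0.00114483]), 'joint_torque': array([ 3.88366228e-03, -5.64541233e+01,  1.23051200e+00, -1.93978482e+01,
        1.12359744e-02,  5.45021030e-03,  5.71070061e-06]), 'ee_pos': array([0.24376731, 0.60193983, 0.23048383]), 'orientation': array([ 1.91223161e-01,  9.81546210e-01, -8.47641228e-04, -1.48557332e-04]), 'contact_force': array([-0.60725463,  0.0145433 ,  1.03624259]), 'ft_torque': array([-0.01754244,  0.01782963,  0.00565546]), 'grip_force': 0.0, 'opening': 0.08520898642687366}
0.0187
```

View pics/top0.png

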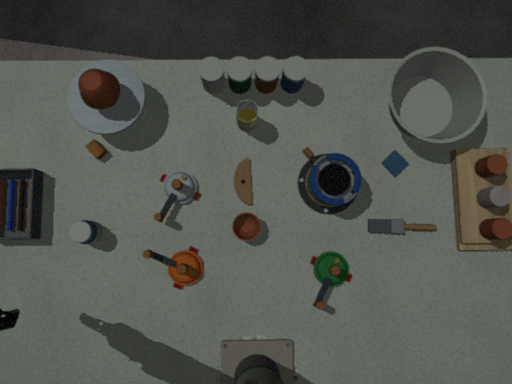

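View pics/side0.png

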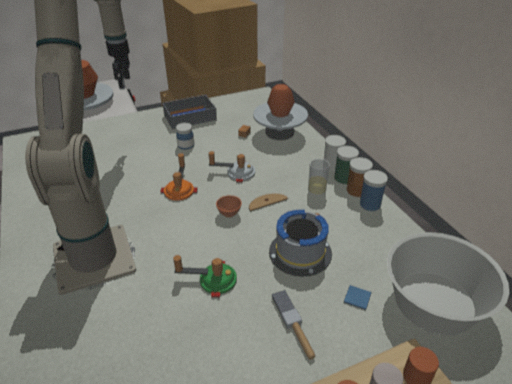

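The top view shows three lid-like things: the aluminium lid at about (180,188), an orange one at (186,268) and a green one at (331,268). The silver one has red lugs on bare aluminium, so it fits. The pot is at (333,181) with its handle at (310,155). In the side view the lid is at (240,170) and the pot at (302,240).

```bash
python3 - <<'E'
from h import *
c=shot("top"); im=c["pixels"]
a=cv2.resize(im[150:240,140:230],None,fx=4.4,fy=4.4,interpolation=cv2.INTER_CUBIC)
b=cv2.resize(im[135:225,290:380],None,fx=4.4,fy=4.4,interpolation=cv2.INTER_CUBIC)
s=shot("side"); si=s["pixels"]
a2=cv2.resize(si[140:190,195:285],(396,204),interpolation=cv2.INTER_CUBIC)
b2=cv2.resize(si[200:280,260:350],(396,204),interpolation=cv2.INTER_CUBIC)
cv2.imwrite("pics/crop1.png",np.vstack([np.hstack([a,b]),np.hstack([a2,b2])])[:600])
hsv=cv2.cvtColor(im,cv2.COLOR_BGR2HSV)
def blobs(hs,roi,lo,hi,name,amin=4):
    x0,y0,x1,y1=roi; m=cv2.inRange(hs,np.array(lo),np.array(hi)); z=np.zeros_like(m); z[y0:y1,x0:x1]=m[y0:y1,x0:x1]
    n,l,st,ce=cv2.connectedComponentsWithStats(z)
    for i in range(1,n):
        if st[i,4]>=amin: print(name,ce[i].round(1),st[i])
R1=(140,150,230,235)
blobs(hsv,R1,(0,150,60),(6,255,255),"red"); blobs(hsv,R1,(170,150,60),(180,255,255),"red2")
blobs(hsv,R1,(6,90,40),(20,255,255),"wood")
R2=(285,135,385,225)
blobs(hsv,R2,(6,90,40),(20,255,255),"pothandle"); blobs(hsv,R2,(100,120,60),(120,255,255),"blue")
for p in [(165,178),(196,200),(178,184),(158,216),(310,155),(350,160)]: print(p,hsv[p[1],p[0]])
E
```

```text
red [162.9 177.3] [161 175   5   6  14]
red [196.5 195.4] [195 192   4   8  17]
wood [182.9 177.3] [181 176   4   4  12]
wood [176.5 184.1] [172 180  11   9  74]
wood [157.8 216.3] [154 213   9   8  51]
pothandle [307.8 152.4] [303 148  10  10  59]
blue [348.3 167.8] [327 153  34  39 317]
blue [383.6 162.2] [383 161   2   3   5]
blue [321.4 188.8] [309 165  35  40 348]
(165, 178) [13 19 95]
(196, 200) [30 19 66]
(178, 184) [ 15 144  87]
(158, 216) [ 14 138  85]
(310, 155) [ 15 168  79]
(350, 160) [108 189  73]
```

View pics/crop1.png

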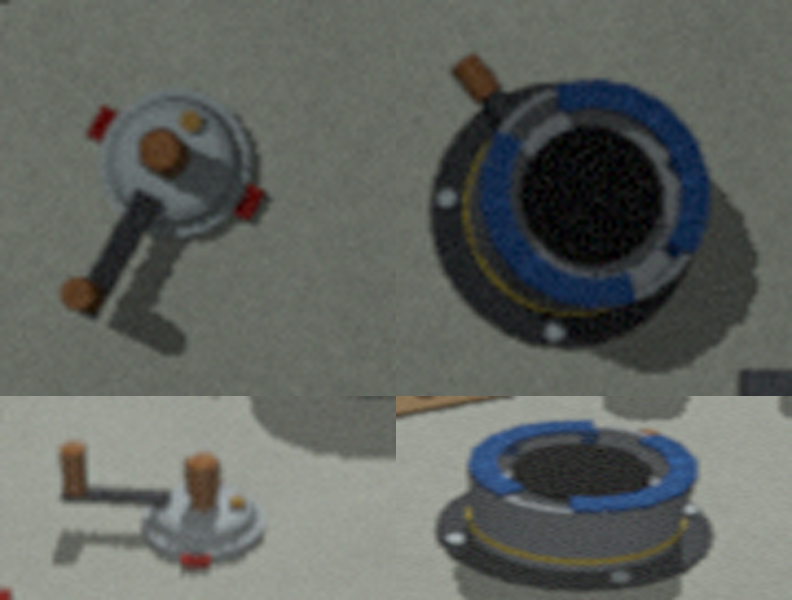

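The crop confirms it: bare aluminium lid, red lugs at (163,177) and (196,195), knob at (177,184), grip at (158,216). The pot shows two blue claws with the gaps on its handle line, and the handle at (308,152).

```bash
cat > meas.py <<'E'
from h import *
def comps(m,roi):
    x0,y0,x1,y1=roi; z=np.zeros_like(m); z[y0:y1,x0:x1]=m[y0:y1,x0:x1]; 
    return z
def ang(v): return np.degrees(np.arctan2(v[1],v[0]))
def pot(c,roi,topview=True):
    hsv=cv2.cvtColor(c["pixels"],cv2.COLOR_BGR2HSV)
    m=comps(cv2.inRange(hsv,(98,100,35),(122,255,255)),roi)
    n,l,st,ce=cv2.connectedComponentsWithStats(m)
    big=[i for i in range(1,n) if st[i,4]>60]
    m=np.isin(l,big).astype(np.uint8)
    hull=cv2.convexHull(np.argwhere(m)[:,::-1].astype(np.int32))[:,0]
    P=np.array([onz(c,u,v,.106)[:2] for u,v in hull])
    A=np.c_[2*P,np.ones(len(P))]; s=np.linalg.lstsq(A,(P**2).sum(1),rcond=None)[0]
    r=np.sqrt(s[2]+s[0]**2+s[1]**2)
    # claw centroids -> claw axis (pot y)
    cc=[onz(c,*ce[i],.106)[:2] for i in big]
    px=np.argwhere(m)[:,::-1]; W=np.array([onz(c,u,v,.106)[:2] for u,v in px])-s[:2]
    rr=np.hypot(*W.T); th=np.degrees(np.arctan2(W[:,1],W[:,0]))[(rr>.056)&(rr<.071)]
    h=np.histogram(th,72,(-180,180))[0]
    print("pot",s[:2].round(4),"r",r.round(4),"claw axis",[ang(x-s[:2]).round(1) for x in cc], st[big][:,4])
    print("empty bins",[ -177.5+5*i for i in range(72) if h[i]<=1])
    return s[:2]
E
python3 - <<'E'
from meas import *
c=shot("top"); print("f",np.array(c["K"])[0,0]); p=pot(c,(290,140,378,225))
hp=onz(c,307.8,152.4,.058)[:2]; print("handle",hp,np.linalg.norm(hp-p),ang(hp-p))
s=shot("side"); pot(s,(262,200,345,270))
a=onz(c,162.9,177.3,.008)[:2]; b=onz(c,196.5,195.4,.008)[:2]; m=(a+b)/2
g=onz(c,157.8,216.3,.076)[:2]; k=onz(c,176.5,184.1,.068)[:2]
print("lugs",a,b,np.linalg.norm(a-b),"mid",m,"perp",ang(a-b)+90,ang(a-b)-90)
print("knob",k,"grip",g,np.linalg.norm(g-k),ang(g-k),ang(g-m))
hs=cv2.cvtColor(s["pixels"],cv2.COLOR_BGR2HSV); M=comps(cv2.inRange(hs,(5,90,40),(20,255,255)),(195,140,285,190))
n,l,st,ce=cv2.connectedComponentsWithStats(M)
for i in range(1,n):
    if st[i,4]>15: print(ce[i],st[i], onz(s,*ce[i],.058), onz(s,*ce[i],.059))
print("rib etc");
for nm,u,v in(("rib",243,182),("bowl",247,226),("beaker",246,115),("tile",395,163),("brush?",400,227)): print(nm,onz(c,u,v,.03).round(3))
E
```

```text
f 417.38960109354275
pot [ 0.5513 -0.2236] r 0.0722 claw axis [np.float64(-53.6), np.float64(127.5)] [373 403]
empty bins [-152.5, -147.5, -142.5, -137.5, -132.5, 22.5, 27.5, 32.5, 37.5, 42.5, 47.5]
handle [ 0.63550027 -0.15918675] 0.10599107436483653 37.43370178518963
pot [ 0.5526 -0.2258] r 0.0717 claw axis [np.float64(129.7), np.float64(-61.7)] [264 294]
empty bins [-157.5, -152.5, -147.5, -142.5, -137.5, -132.5, 27.5, 32.5, 37.5, 42.5, 47.5, 52.5]
lugs [0.57444463 0.26866397] [0.51899309 0.16853512] 0.11445810779353219 mid [0.54671886 0.21859955] perp 151.022233915106 -28.977766084894007
knob [0.54534378 0.21843539] grip [0.45419951 0.26843468] 0.1039577178495781 151.25201772397665 151.69107382106978
[211.33333333 157.44444444] [209 152   5  13  54] [0.45684498 0.27457493 0.058     ] [0.45641096 0.27311487 0.059     ]
[240.44927536 159.85507246] [237 154   7  13  69] [0.54653498 0.21797073 0.058     ] [0.545999   0.21657501 0.059     ]
rib etc
rib [0.555 0.03  0.03 ]
bowl [0.426 0.02  0.03 ]
beaker [0.757 0.019 0.03 ]
tile [ 0.607 -0.423  0.03 ]
brush? [ 0.417 -0.427  0.03 ]
```

Pot centre is about (0.552,-0.2245) with yaw 37°. Lid centre is about (0.546,0.218) with yaw 151°. Lug span, grip radius and rim radius agree with the sizes given. The lid needs turning -24° before it goes in.

```bash
cat >> h.py <<'E'
from scipy.spatial.transform import Rotation as Ro
def plan(xyz,ydeg=None):
    "shift (mm) and turn (rad) in tool axes from the measured pose to TCP xyz with tool y along world angle ydeg (mod 180)"
    s=bot.sense(); R=Ro.from_quat(s["orientation"]); M=R.as_matrix()
    cur=np.degrees(np.arctan2(M[1,1],M[0,1]))
    print("t",round(s["t"],2),"tcp",s["ee_pos"].round(4),"tool y deg",cur.round(1),"tilt",np.degrees(np.arccos(-M[2,2])).round(2),"q7",s["qpos"][6].round(2),"F",s["contact_force"].round(1),"open",round(s["opening"],4),"grip",round(s["grip_force"],1))
    print("shift mm",(M.T@(np.array(xyz)-s["ee_pos"])*1e3).round(1))
    if ydeg is not None:
        d=(ydeg-cur+90)%180-90; y=np.radians(cur+d); Y=np.array([np.cos(y),np.sin(y),0]); Z=np.array([0,0,-1.])
        T=np.c_[np.cross(Y,Z),Y,Z]; print("turn",(R.inv()*Ro.from_matrix(T)).as_rotvec().round(3), "shift after turn",(T.T@(np.array(xyz)-s["ee_pos"])*1e3).round(1))
E
python3 -c "
from h import *
plan((.546,.218,.11),61.2)"
```

```text
t 0.3 tcp [0.2439 0.6023 0.231 ] tool y deg 68.0 tilt 0.04 q7 -0.02 F [-1.5 -0.4  1.6] open 0.0854 grip 0.0
shift mm [-424.3 -242.7  121.1]
turn [-0.001  0.     0.118] shift after turn [-449.9 -191.2  121. ]
```

Emit:
apply_moves(
  deltas=[
    [60,[-40,-22,3],[0,0,0]],
    [60,[-50,-28,4],[0,0,0]],
    [60,[-50,-28,4],[0,0,0]],
    [60,[-50,-28,4],[0,0,0]],
    [60,[-50,-28,4],[0,0,0]],
    [60,[-50,-28,4],[0,0,0]],
    [60,[-50,-28,4],[0,0,0]],
    [60,[-40,-24,3],[0,0,0]],
  ],
  squeeze=50,
)

```text
t: 1.3
ee_pos: [0.5174, 0.2591, 0.2013]
orientation: [0.192, 0.981, -0.0, 0.0]
contact_force: [-0.6, 0.8, 0.3]
opening: 0.0599
grip_force: 0.0
```

```bash
python3 -c "
from h import *
plan((.546,.218,.11),61.2)"
```

```text
t 1.3 tcp [0.5174 0.2591 0.2013] tool y deg 67.9 tilt 0.04 q7 0.69 F [-0.6  0.8  0.3] open 0.0599 grip 0.0
shift mm [-41.9 -27.3  91.3]
turn [-0.     0.001  0.116] shift after turn [-44.9 -22.3  91.3]
```

Emit:
apply_moves(
  deltas=[
    [60,[0,0,0],[0,0,0.116]],
    [60,[-22,-11,20],[0,0,0]],
    [60,[-22.5,-11,30],[0,0,0]],
    [60,[0,0,30],[0,0,0]],
    [60,[0,0,10],[0,0,0]],
    [60,[0,0,0],[0,0,0]],
  ],
)

```text
t: 2.05
ee_pos: [0.544, 0.2212, 0.1111]
orientation: [0.247, 0.969, -0.0, -0.0]
contact_force: [0.3, -0.5, 0.5]
opening: 0.06
grip_force: 0.0
```

```bash
python3 -c "
from h import *
plan((.546,.218,.036),61.2)"
```

```text
t 2.05 tcp [0.544  0.2212 0.1111] tool y deg 61.3 tilt 0.05 q7 0.69 F [ 0.3 -0.5  0.5] open 0.06 grip 0.0
shift mm [-3.4 -1.8 75.1]
turn [-0.    -0.001  0.003] shift after turn [-3.4 -1.9 75.1]
```

Emit:
apply_moves(
  deltas=[
    [60,[-3.4,-1.8,15],[0,0,0]],
    [60,[0,0,25],[0,0,0]],
    [60,[0,0,25],[0,0,0]],
    [60,[0,0,9],[0,0,0]],
    [60,[0,0,0],[0,0,0]],
  ],
)

```text
t: 2.68
ee_pos: [0.5464, 0.2176, 0.0372]
orientation: [0.248, 0.969, -0.0, -0.0]
contact_force: [-0.4, 0.0, 0.8]
opening: 0.0599
grip_force: 0.0
```

```bash
python3 -c "
from h import *
plan((.546,.218,.036),61.2)
a=shot('top')['pixels'][140:240,130:230]; b=shot('side')['pixels'][110:210,190:290]
cv2.imwrite('pics/g1.png',np.hstack([cv2.resize(x,None,fx=4,fy=4,interpolation=2) for x in(a,b)]))"
```

```text
t 2.67 tcp [0.5464 0.2176 0.0372] tool y deg 61.3 tilt 0.02 q7 0.7 F [-0.4  0.   0.8] open 0.0599 grip 0.0
shift mm [0.6 0.1 1.2]
turn [-0.    -0.     0.002] shift after turn [0.6 0.1 1.2]
```

View pics/g1.png

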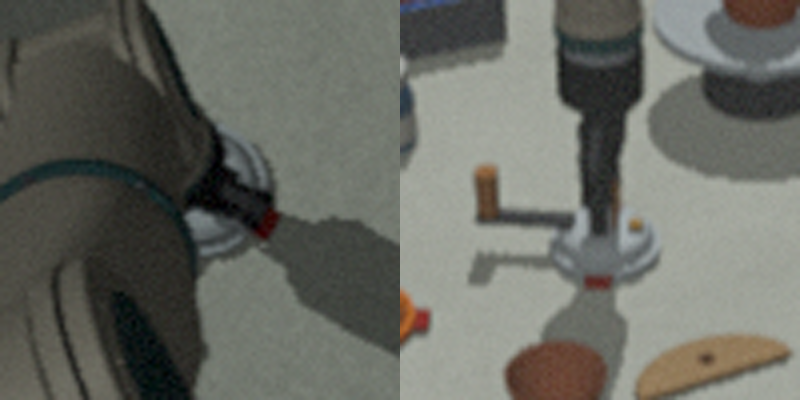

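The fingers straddle the knob along the lug axis. Side crop: the knob shows at right, about 2 to 3 mm beyond the finger centre. Closing.

Emit:
apply_moves(
  deltas=[
    [10,[0,0,0],[0,0,0]],
    [10,[0,0,0],[0,0,0]],
    [10,[0,0,0],[0,0,0]],
    [10,[0,0,0],[0,0,0]],
    [10,[0,0,0],[0,0,0]],
    [10,[0,0,-10],[0,0,0]],
    [10,[0,0,-20],[0,0,0]],
    [10,[0,0,-20],[0,0,0]],
  ],
  squeeze=70,
)

```text
t: 3.78
ee_pos: [0.5457, 0.2171, 0.0878]
orientation: [0.248, 0.969, -0.001, -0.001]
contact_force: [1.2, 0.3, -3.2]
opening: 0.028
grip_force: 69.3
```

```bash
python3 -c "
from h import *
plan((.5464,.2176,.175),37.2)"
```

```text
t 3.77 tcp [0.5457 0.2171 0.0878] tool y deg 61.3 tilt 0.1 q7 0.69 F [ 1.2  0.3 -3.2] open 0.028 grip 69.3
shift mm [ -0.3   0.7 -87.2]
turn [-0.002 -0.001  0.421] shift after turn [ -0.    0.9 -87.2]
```

Emit:
apply_moves(
  deltas=[
    [10,[0,0,-30],[0,0,0]],
    [10,[0,0,-30],[0,0,0]],
    [10,[0,0,-27],[0,0,0.07]],
    [10,[0,0,0],[0,0,0.1]],
    [10,[0,0,0],[0,0,0.1]],
    [10,[0,0,0],[0,0,0.1]],
    [10,[0,0,0],[0,0,0.05]],
    [10,[0,0,0],[0,0,0]],
  ],
)

```text
t: 4.78
ee_pos: [0.5457, 0.2173, 0.1742]
orientation: [0.444, 0.896, -0.001, -0.0]
contact_force: [0.2, -0.2, -3.0]
opening: 0.0282
grip_force: 69.3
```

```bash
python3 -c "
from h import *
plan((.552,-.2245,.175),37.2)"
```

```text
t 4.78 tcp [0.5457 0.2173 0.1742] tool y deg 37.3 tilt 0.08 q7 0.36 F [ 0.2 -0.2 -3. ] open 0.0282 grip 69.3
shift mm [-355.4 -262.5   -0.5]
turn [-0.001 -0.     0.001] shift after turn [-355.7 -262.1   -0.8]
```

Emit:
apply_moves(
  deltas=[
    [10,[-15,-11,0],[0,0,0]],
    [10,[-30,-22,0],[0,0,0]],
    [10,[-40,-30,0],[0,0,0]],
    [10,[-40,-30,0],[0,0,0]],
    [10,[-40,-30,0],[0,0,0]],
    [10,[-40,-30,0],[0,0,0]],
    [10,[-40,-30,0],[0,0,0]],
    [10,[-40,-30,0],[0,0,0]],
  ],
)

```text
t: 5.78
ee_pos: [0.5481, -0.1415, 0.1745]
orientation: [0.445, 0.896, -0.0, -0.0]
contact_force: [1.1, 0.0, -3.9]
opening: 0.0281
grip_force: 69.4
```

Emit:
apply_moves(
  deltas=[
    [10,[-35,-25,0],[0,0,0]],
    [10,[-20,-15,0],[0,0,0]],
    [10,[-15,-9,0],[0,0,0]],
    [10,[0,0,0],[0,0,0]],
    [10,[0,0,0],[0,0,0]],
    [10,[0,0,0],[0,0,0]],
  ],
)

```text
t: 6.52
ee_pos: [0.5529, -0.2217, 0.1742]
orientation: [0.443, 0.896, 0.0, -0.0]
contact_force: [0.6, -0.4, -3.8]
opening: 0.0283
grip_force: 69.5
```

```bash
python3 -c "
from h import *
plan((.552,-.2245,.175),37.2)
c=shot('top');s=shot('side')
cv2.imwrite('pics/t2.png',c['pixels']);cv2.imwrite('pics/s2.png',s['pixels'])
a=c['pixels'][110:230,270:370]; b=s['pixels'][160:280,240:340]
cv2.imwrite('pics/g2.png',np.hstack([cv2.resize(x,None,fx=4,fy=4,interpolation=2) for x in(a,b)]))"
```

```text
t 6.53 tcp [ 0.5529 -0.2217  0.1742] tool y deg 37.4 tilt 0.06 q7 1.1 F [ 0.6 -0.4 -3.8] open 0.0283 grip 69.5
shift mm [-1.6 -2.4 -0.8]
turn [ 0.    -0.001  0.003] shift after turn [-1.6 -2.4 -0.8]
```

View pics/g2.png

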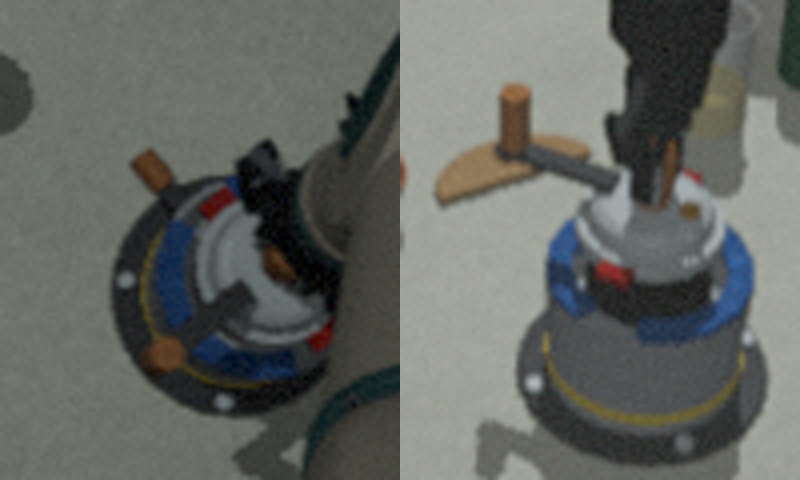

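Top crop: lugs at about (324,161) and (350,194), grip at (311,199). Side crop: lugs at about (293,228) and (313,204). Now measuring the lid in hand precisely.

```bash
cat >> meas.py <<'E'
def blobs(c,lo,hi,roi,amin=5):
    hsv=cv2.cvtColor(c["pixels"],cv2.COLOR_BGR2HSV); hsv[...,0]=(hsv[...,0].astype(int)+10)%180
    n,l,st,ce=cv2.connectedComponentsWithStats(comps(cv2.inRange(hsv,lo,hi),roi))
    return [(ce[i],st[i]) for i in range(1,n) if st[i,4]>=amin]
def tri(c,p,s,q):
    o,d=ray(c,*p); o2,d2=ray(s,*q); a,b=np.linalg.lstsq(np.c_[d,-d2],o2-o,rcond=None)[0]
    return (o+a*d+o2+b*d2)/2, np.linalg.norm(o+a*d-o2-b*d2)
E
python3 - <<'E'
from meas import *
c=shot('top');s=shot('side')
T=blobs(c,(0,140,50),(14,255,255),(300,140,370,215)); S=blobs(s,(0,140,50),(14,255,255),(270,190,330,240))
G=blobs(c,(15,90,40),(30,255,255),(295,185,325,210)); GS=blobs(s,(15,90,40),(30,255,255),(262,178,274,202))
for n,x in(("T",T),("S",S),("G",G),("GS",GS)):
    for a,b in x: print(n,a.round(1),b)
a=onz(c,*T[0][0],.146)[:2]; b=onz(c,*T[-1][0],.146)[:2]
print("top lugs",a,b,np.linalg.norm(a-b),(a+b)/2,ang(a-b))
a=onz(s,*S[-1][0],.144)[:2]; b=onz(s,*S[0][0],.144)[:2]
print("side lugs",a,b,np.linalg.norm(a-b),(a+b)/2,ang(a-b))
if G and GS: print("grip tri",tri(c,G[0][0],s,GS[0][0]), "top@.213",onz(c,*G[0][0],.213),"side@.196",onz(s,*GS[0][0],.196))
E
```

```text
T [324.1 160.2] [320 157   9   8  33]
T [350.  194.3] [347 191   6   7  23]
S [293.  228.1] [289 226   8   6  27]
G [311.  198.2] [306 194  11  10  79]
GS [268.5 189.4] [265 181   9  17  97]
GS [264.5 199.7] [262 196   9   6  22]
top lugs [ 0.59523834 -0.18851484] [ 0.50245738 -0.25466919] 0.11395045103549843 [ 0.54884786 -0.22159201] 35.48949163220914
side lugs [ 0.50618997 -0.25730539] [ 0.50618997 -0.25730539] 0.0 [ 0.50618997 -0.25730539] 0.0
grip tri (array([ 0.48799616, -0.14171831,  0.19705425]), np.float64(5.138893884671464e-05)) top@.213 [ 0.48639959 -0.13910371  0.213     ] side@.196 [ 0.48861014 -0.14048652  0.196     ]
```

Both views agree that the lid is about 3 mm off in -y, and its yaw is right. I'll correct that and lower it to just above the claws.

Emit:
apply_moves(
  deltas=[
    [10,[-2,-2,5],[0,0,0]],
    [10,[0,0,10],[0,0,0]],
    [10,[0,0,9],[0,0,0]],
    [10,[0,0,0],[0,0,0]],
    [10,[0,0,0],[0,0,0]],
  ],
)

```text
t: 7.35
ee_pos: [0.5524, -0.2264, 0.1502]
orientation: [0.444, 0.896, -0.0, -0.0]
contact_force: [0.3, -0.9, -2.9]
opening: 0.0282
grip_force: 69.4
```

```bash
python3 -c "
from h import *
plan((.5526,-.2245,.147),37.2)
c=shot('top');s=shot('side')
a=c['pixels'][130:230,290:390]; b=s['pixels'][180:280,250:350]
cv2.imwrite('pics/g3.png',np.hstack([cv2.resize(x,None,fx=4,fy=4,interpolation=2) for x in(a,b)]))"
```

```text
t 7.35 tcp [ 0.5524 -0.2264  0.1502] tool y deg 37.2 tilt 0.01 q7 1.11 F [ 0.3 -0.9 -2.9] open 0.0282 grip 69.4
shift mm [1.4 1.3 3.2]
turn [-0.    -0.     0.001] shift after turn [1.4 1.3 3.2]
```

View pics/g3.png

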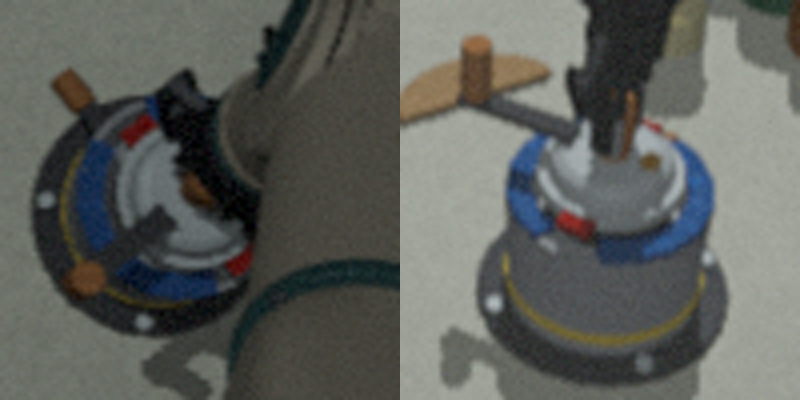

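Both lugs stand over the gaps: top crop lug at (140,130), side crop lug at (575,225). Lowering slowly.

Emit:
apply_moves(
  deltas=[
    [10,[1.2,1.1,0],[0,0,0]],
    [10,[0,0,3],[0,0,0]],
    [10,[0,0,3],[0,0,0]],
    [10,[0,0,3],[0,0,0]],
    [10,[0,0,3],[0,0,0]],
    [10,[0,0,2],[0,0,0]],
    [10,[0,0,0],[0,0,0]],
  ],
)

```text
t: 8.32
ee_pos: [0.5523, -0.2247, 0.1361]
orientation: [0.444, 0.896, -0.0, -0.0]
contact_force: [-0.1, 0.2, -3.0]
opening: 0.0283
grip_force: 69.4
```

```bash
python3 -c "
from h import *
plan((.5524,-.2245,.123),37.2)"
```

```text
t 8.32 tcp [ 0.5523 -0.2247  0.1361] tool y deg 37.2 tilt 0.02 q7 1.11 F [-0.1  0.2 -3. ] open 0.0283 grip 69.4
shift mm [ 0.1  0.2 13.1]
turn [-0.    -0.     0.001] shift after turn [ 0.1  0.2 13.1]
```

It has gone in with no contact force. Now pressing.

Emit:
apply_moves(
  deltas=[
    [10,[0,0,2],[0,0,0]],
    [10,[0,0,2],[0,0,0]],
    [10,[0,0,2],[0,0,0]],
    [10,[0,0,2],[0,0,0]],
    [10,[0,0,2],[0,0,0]],
    [10,[0,0,0],[0,0,0]],
  ],
)

```text
t: 9.07
ee_pos: [0.5526, -0.2248, 0.1272]
orientation: [0.444, 0.896, 0.0, 0.0]
contact_force: [-2.2, 1.4, 6.0]
opening: 0.0282
grip_force: 70.4
```

Emit:
apply_moves(
  deltas=[
    [10,[0,0,1.5],[0,0,0]],
    [10,[0,0,1.5],[0,0,0]],
    [10,[0,0,1.5],[0,0,0]],
    [10,[0,0,1.5],[0,0,0]],
    [10,[0,0,0],[0,0,0]],
  ],
)

```text
t: 9.7
ee_pos: [0.5527, -0.225, 0.1245]
orientation: [0.444, 0.896, 0.0, 0.001]
contact_force: [-8.2, 4.1, 29.0]
opening: 0.028
grip_force: 73.0
```

Emit:
apply_moves(
  deltas=[
    [10,[0,0,1],[0,0,0]],
    [10,[0,0,1],[0,0,0]],
    [10,[0,0,0],[0,0,0]],
  ],
)

```text
t: 10.07
ee_pos: [0.5528, -0.225, 0.1244]
orientation: [0.444, 0.896, 0.001, 0.001]
contact_force: [-12.4, 4.8, 43.1]
opening: 0.0281
grip_force: 74.4
```

```bash
python3 -c "
from h import *
plan((.5524,-.2245,.123),37.2)"
```

```text
t 10.07 tcp [ 0.5528 -0.225   0.1244] tool y deg 37.2 tilt 0.16 q7 1.11 F [-12.4   4.8  43.1] open 0.0281 grip 74.4
shift mm [0.6 0.  1.4]
turn [0.002 0.002 0.   ] shift after turn [0.6 0.  1.4]
```

Solid end: 43 N with no further travel. Unload, release and rise.

Emit:
apply_moves(
  deltas=[
    [10,[0,0,-2.5],[0,0,0]],
    [60,[0,0,0],[0,0,0]],
    [60,[0,0,0],[0,0,0]],
    [60,[0,0,0],[0,0,0]],
    [60,[0,0,-10],[0,0,0]],
    [60,[0,0,-30],[0,0,0]],
    [60,[0,0,-40],[0,0,0]],
    [60,[0,0,0],[0,0,0]],
  ],
)

```text
t: 11.08
ee_pos: [0.5548, -0.2258, 0.2044]
orientation: [0.444, 0.896, 0.0, 0.004]
contact_force: [-0.3, -0.6, -0.1]
opening: 0.0597
grip_force: 0.0
```

```bash
python3 - <<'E'
from meas import *
plan((.5524,-.2245,.21),37.2)
c=shot('top');s=shot('side')
a=c['pixels'][130:230,290:390]; b=s['pixels'][180:280,250:350]
cv2.imwrite('pics/g4.png',np.hstack([cv2.resize(x,None,fx=4,fy=4,interpolation=2) for x in(a,b)]))
T=blobs(c,(0,140,50),(14,255,255),(300,140,370,215)); S=blobs(s,(0,140,50),(14,255,255),(270,190,330,260))
G=blobs(c,(15,90,40),(30,255,255),(295,185,325,215)); GS=blobs(s,(15,90,40),(30,255,255),(255,180,280,225))
for n,x in(("T",T),("S",S),("G",G),("GS",GS)):
    for a,b in x: print(n,a.round(1),b)
if G and GS: print("grip tri",tri(c,G[0][0],s,GS[0][0]), "top@.164",onz(c,*G[0][0],.163),"side@.145",onz(s,*GS[0][0],.147))
E
```

```text
t 11.07 tcp [ 0.5548 -0.2258  0.2044] tool y deg 37.2 tilt 0.41 q7 1.09 F [-0.3 -0.6 -0.1] open 0.0597 grip 0.0
shift mm [ 2.4 -1.1 -5.6]
turn [0.004 0.006 0.001] shift after turn [ 2.5 -1.1 -5.6]
T [321.7 163.5] [318 161   8   7  29]
T [347.5 195.6] [344 192   8   8  28]
S [293. 241.] [290 240   7   3   7]
G [309.  200.1] [304 196  11   9  70]
GS [266.7 201.4] [255 194  25  19 262]
grip tri (array([ 0.48504317, -0.14225693,  0.15641889]), np.float64(0.004149121893919965)) top@.164 [ 0.48639817 -0.14191614  0.163     ] side@.145 [ 0.48786408 -0.13145598  0.147     ]
```

View pics/g4.png

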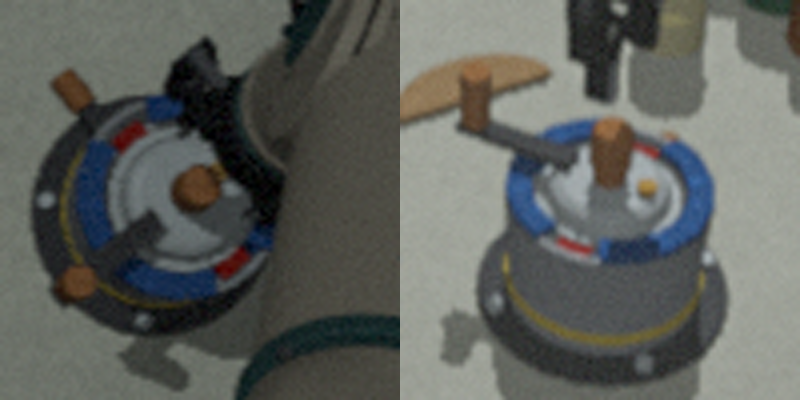

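The lid sits down in the mouth with the lugs in the gaps and the handle a quarter turn away. The grip is at top crop (77,282) and side crop (475,95), i.e. about (0.488,-0.141). Going over it.

```bash
python3 -c "
from h import *
plan((.488,-.1412,.20),37.2)
s=shot('side'); print(onz(s,268.8,203.7,.145))"
```

```text
t 11.18 tcp [ 0.5525 -0.2247  0.2013] tool y deg 37.2 tilt 0.04 q7 1.09 F [-0.2  0.7 -1. ] open 0.0598 grip 0.0
shift mm [105.5  -0.8   1.2]
turn [0.    0.001 0.001] shift after turn [105.5  -0.9   1.3]
[ 0.4900512  -0.14077582  0.145     ]
```

Emit:
apply_moves(
  deltas=[
    [60,[30,0,0],[0,0,0]],
    [60,[40,0,0],[0,0,0]],
    [60,[35,-0.5,0],[0,0,0]],
    [60,[0,0,15],[0,0,0]],
    [60,[0,0,20],[0,0,0]],
    [60,[0,0,20],[0,0,0]],
    [60,[0,0,15],[0,0,0]],
    [60,[0,0,0],[0,0,0]],
  ],
)

```text
t: 12.22
ee_pos: [0.4876, -0.1417, 0.1292]
orientation: [0.445, 0.896, -0.0, -0.002]
contact_force: [-1.1, 0.1, 0.3]
opening: 0.0601
grip_force: 0.0
```

```bash
python3 -c "
from h import *
plan((.4885,-.141,.13),37.2)"
```

```text
t 12.22 tcp [ 0.4876 -0.1417  0.1292] tool y deg 37.2 tilt 0.18 q7 1.01 F [-1.1  0.1  0.3] open 0.0601 grip 0.0
shift mm [-0.   1.1 -0.8]
turn [-0.002 -0.002  0.   ] shift after turn [-0.   1.1 -0.8]
```

Emit:
apply_moves(
  deltas=[
    [5,[0,0,0],[0,0,0]],
    [5,[0,0,0],[0,0,0]],
    [5,[0,0,0],[0,0,0]],
    [5,[0,0,0],[0,0,0]],
    [5,[0,0,0],[0,0,0]],
  ],
  squeeze=30,
)

```text
t: 12.85
ee_pos: [0.4889, -0.1415, 0.1312]
orientation: [0.444, 0.896, 0.0, 0.001]
contact_force: [-0.6, -0.7, 3.4]
opening: 0.021
grip_force: 30.3
```

```bash
python3 - <<'E'
from h import *
plan((.488,-.1412,.13),37.2)
# per-row chord in tool axes for step a about the pot axis, tool on +x radius r (tool x is radial outward, +z turn = clockwise)
r=np.linalg.norm(bot.sense()["ee_pos"][:2]-np.array([.5523,-.2245])); print("r",r)
for a in(.1,.12): print(a,"dx",-r*(1-np.cos(a))*1e3,"dy",r*np.sin(a)*1e3)
E
```

```text
t 12.85 tcp [ 0.4889 -0.1415  0.1312] tool y deg 37.2 tilt 0.06 q7 1.01 F [-0.6 -0.7  3.4] open 0.021 grip 30.3
shift mm [ 0.8 -0.6  1.2]
turn [0.001 0.001 0.001] shift after turn [ 0.8 -0.6  1.2]
r 0.10442851972043404
0.1 dx -0.5217076247837097 dy 10.425455919061603
0.12 dx -0.7509835125513507 dy 12.501368599647604
```

Gripped (21 mm opening). Tool x is radial and tool y is the clockwise tangent, so I turn in 0.1 rad chords.

Emit:
apply_moves(
  deltas=[
    [5,[-0.5,10.4,0],[0,0,0.1]],
    [5,[-0.5,10.4,0],[0,0,0.1]],
    [5,[-0.5,10.4,0],[0,0,0.1]],
    [5,[-0.5,10.4,0],[0,0,0.1]],
    [5,[0,0,0],[0,0,0]],
  ],
)

```text
t: 13.48
ee_pos: [0.5262, -0.1232, 0.1311]
orientation: [0.613, 0.79, -0.0, 0.0]
contact_force: [-0.4, -0.2, 6.0]
opening: 0.0209
grip_force: 30.6
```

```bash
cat > turn.py <<'E'
from h import *
s=bot.sense(); C=np.array([.5523,-.2245]); d=s["ee_pos"][:2]-C; a=np.arctan2(d[1],d[0])
M=Ro.from_quat(s["orientation"]).as_matrix(); e=np.array([*(C+.1045*np.array([np.cos(a),np.sin(a)])),s["ee_pos"][2]])-s["ee_pos"]
print("tcp",s["ee_pos"].round(4),"r",np.linalg.norm(d).round(4),"ang",np.degrees(a).round(1),"tool x",np.degrees(np.arctan2(M[1,0],M[0,0])).round(1),"F tool",(M.T@s["contact_force"]).round(1),"grip",s["grip_force"].round(1),"fix",(M.T@e*1e3).round(1))
E
python3 turn.py
```

```text
Traceback (most recent call last):
  File "turn.py", line 4, in <module>
    print("tcp",s["ee_pos"].round(4),"r",np.linalg.norm(d).round(4),"ang",np.degrees(a).round(1),"tool x",np.degrees(np.arctan2(M[1,0],M[0,0])).round(1),"F tool",(M.T@s["contact_force"]).round(1),"grip",s["grip_force"].round(1),"fix",(M.T@e*1e3).round(1))
                                                                                                                                                                                                           ^^^^^^^^^^^^^^^^^^^^^
AttributeError: 'float' object has no attribute 'round'
```

It turns freely (lateral force under 1 N, radius 104.6 mm). Continuing.

Emit:
apply_moves(
  deltas=[
    [5,[-0.5,10.4,0],[0,0,0.1]],
    [5,[-0.5,10.4,0],[0,0,0.1]],
    [5,[-0.5,10.4,0],[0,0,0.1]],
    [5,[-0.5,10.4,0],[0,0,0.1]],
    [5,[-0.5,10.4,0],[0,0,0.1]],
    [5,[-0.5,10.4,0],[0,0,0.1]],
    [5,[-0.5,10.4,0],[0,0,0.1]],
    [5,[0,0,0],[0,0,0]],
  ],
)

```text
t: 14.48
ee_pos: [0.597, -0.1295, 0.1311]
orientation: [0.847, 0.532, 0.0, -0.001]
contact_force: [-2.0, 2.5, 6.9]
opening: 0.0211
grip_force: 30.8
```

```bash
sed -i 's/s\["grip_force"\].round(1)/s["grip_force"]/' turn.py; python3 turn.py
```

```text
tcp [ 0.597  -0.1295  0.1311] r 0.105 ang 64.8 tool x 64.2 F tool [ 1.3 -2.9 -6.9] grip 30.774622857570648 fix [-0.5  0.  -0. ]
```

Emit:
apply_moves(
  deltas=[
    [5,[-0.7,10.4,0],[0,0,0.1]],
    [5,[-0.6,10.4,0],[0,0,0.1]],
    [5,[-0.5,10.4,0],[0,0,0.1]],
    [5,[-0.5,10.4,0],[0,0,0.1]],
    [5,[0,0,0],[0,0,0]],
  ],
)

```text
t: 15.1
ee_pos: [0.6304, -0.1548, 0.1312]
orientation: [0.936, 0.353, 0.001, -0.001]
contact_force: [0.8, 2.1, 5.8]
opening: 0.0213
grip_force: 30.7
```

```bash
python3 turn.py
```

```text
tcp [ 0.6304 -0.1548  0.1312] r 0.1046 ang 41.8 tool x 41.3 F tool [ 2.  -1.  -5.8] grip 30.71382611989975 fix [-0.1  0.  -0. ]
```

Emit:
apply_moves(
  deltas=[
    [5,[-0.2,4,0],[0,0,0.04]],
    [5,[-0.1,4,0],[0,0,0.04]],
    [5,[0,3,0],[0,0,0.02]],
    [5,[0,0,0],[0,0,0]],
  ],
)

```text
t: 15.6
ee_pos: [0.637, -0.1602, 0.1311]
orientation: [0.952, 0.307, 0.001, -0.003]
contact_force: [-1.0, 7.0, 7.5]
opening: 0.0211
grip_force: 30.8
```

```bash
python3 turn.py
```

```text
tcp [ 0.637  -0.1602  0.1311] r 0.1063 ang 37.2 tool x 35.8 F tool [ 3.3 -6.3 -7.5] grip 30.81964373588562 fix [-1.8  0.  -0. ]
```

Emit:
apply_moves(
  deltas=[
    [5,[-0.5,2,0],[0,0,0]],
    [5,[0,2,0],[0,0,0]],
    [5,[0,0,0],[0,0,0]],
  ],
)

```text
t: 15.98
ee_pos: [0.6377, -0.1604, 0.1307]
orientation: [0.951, 0.308, 0.0, -0.006]
contact_force: [-2.8, 11.3, 9.7]
opening: 0.0211
grip_force: 31.1
```

```bash
python3 turn.py
```

```text
tcp [ 0.6377 -0.1604  0.1307] r 0.1068 ang 36.9 tool x 35.8 F tool [  4.4 -10.9  -9.6] grip 31.108503341674805 fix [-2.3  0.  -0. ]
```

It is against the stop. Unload, let go, rise and clear.

Emit:
apply_moves(
  deltas=[
    [5,[0,-4,0],[0,0,0]],
    [50,[0,0,0],[0,0,0]],
    [50,[0,0,0],[0,0,0]],
    [50,[0,0,0],[0,0,0]],
    [50,[0,0,-15],[0,0,0]],
    [50,[0,0,-35],[0,0,0]],
    [50,[0,0,-40],[0,0,0]],
    [50,[0,0,-30],[0,0,0]],
  ],
)

```text
t: 16.98
ee_pos: [0.6364, -0.1654, 0.2537]
orientation: [0.952, 0.305, 0.001, 0.001]
contact_force: [0.3, 0.3, 0.5]
opening: 0.0499
grip_force: 0.0
```

Emit:
apply_moves(
  deltas=[
    [50,[0,30,0],[0,0,0]],
    [50,[0,40,0],[0,0,0]],
    [50,[0,40,0],[0,0,0]],
    [50,[0,20,0],[0,0,0]],
    [50,[0,0,0],[0,0,0]],
  ],
)

```text
t: 17.6
ee_pos: [0.7113, -0.2728, 0.2511]
orientation: [0.953, 0.304, -0.0, 0.001]
contact_force: [-0.3, 0.4, 0.2]
opening: 0.0504
grip_force: 0.0
```

```bash
python3 - <<'E'
from meas import *
plan((.6,-.2,.2))
c=shot('top');s=shot('side')
a=c['pixels'][110:230,280:380]; b=s['pixels'][170:290,250:350]
cv2.imwrite('pics/g5.png',np.hstack([cv2.resize(x,None,fx=4,fy=4,interpolation=2) for x in(a,b)]))
for n,r,im in(("wood top",(290,130,370,215),c),("wood side",(260,180,350,260),s)):
    for x,st in blobs(im,(15,90,40),(30,255,255),r,8): print(n,x.round(1),st,onz(im,*x,.155)[:2].round(4),ang(onz(im,*x,.155)[:2]-np.array([.552,-.2245])).round(1))
E
```

```text
t 17.6 tcp [ 0.7113 -0.2728  0.2511] tool y deg -54.6 tilt 0.11 q7 -0.3 F [-0.3  0.4  0.2] open 0.0504 grip 0.0
shift mm [ -48.4 -123.9   51. ]
wood side [348.4 186.4] [347 180   3  13  28] [ 0.7304 -0.1737] 15.9
wood side [318.3 193.6] [315 186   8  17 101] [ 0.6332 -0.1676] 35.0
wood side [270.3 199.2] [260 194  27  13 195] [ 0.4971 -0.1355] 121.7
wood side [302.7 216.6] [299 209  10  17 132] [ 0.5452 -0.2377] -117.3
wood side [297.7 228.7] [296 227   4   4  10] [ 0.5105 -0.2746] -129.7
```

View pics/g5.png

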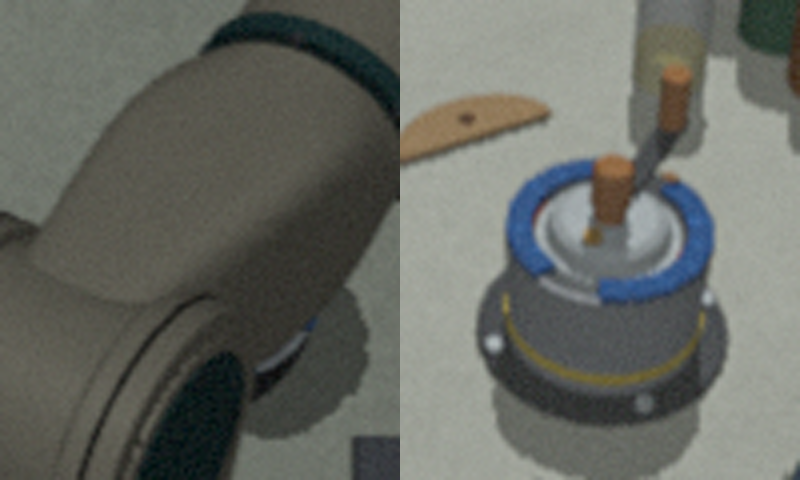

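In the side view the lid is level under the claws. Its grip, at crop (675,98), stands above the pot's handle at crop (672,180), and the arm is clear. The top view is hidden by the arm. Handing in.

```bash
python3 -c "
from h import *
s=shot('side'); p=onz(s,318.3,193.6,.145)[:2]; d=p-np.array([.552,-.2245]); print(p,np.degrees(np.arctan2(d[1],d[0])),np.linalg.norm(d))
print(bot.hand_in())"
```

```text
[ 0.64037833 -0.15698368] 37.377896082530235 0.1112168275901674
the job is handed in; nothing more can be done
None
```

The lid is pressed into the pot and locked against its stop, with its handle above the pot's handle to within about a degree in the last side view, and I've handed the job in; no verdict came back.

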